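# Tilt the friction ramp to the pointer and hold it

## Task

Set up the inclined-plane experiment: put the wooden block with the blue top, upright, wholly on the white patch of the ramp board and let go of it, then lift the board by its steel pull bar until it is at the same angle as the red pointer on the dial. Finish while holding the board there by the bar, still and carried by the gripper alone, with the block resting where you put it on the patch. Leave the pointer, the other blocks and everything else on the bench where they are.

Things in the scene. Friction and masses are not known exactly. Their poses are not given: they have to be found in the camera images.
- stand: Fixed stand: grey plate 190 x 350 x 15 mm, white dial on its +x side (arc of radius 183-217 mm about the hinge, 95-101 mm from the board's centre line, top 200 mm above the bench, ticks every 5 degrees). Origin on the bench below the hinge's middle; the board runs from the hinge along -y; +x along the hinge to the dial; z up. Plate spans x -65..125, y -325..25 mm.
- ramp (a joint): Angle of the ramp board in rad: 0 = level, on its rest; grows as the free end is lifted; stop at 1.0. The hinge is free (almost no friction), so the board falls back when let go.
- ramp_hinge (a point): Middle of the hinge axis of the ramp board, 50 mm above the bench. Axes turn with the board: x along the hinge, -y along the board to its free end, z out of its upper face.
- ramp_bar (a point): Middle of the board's steel pull bar: round, 10 mm thick, parallel to the hinge, 74 mm free between its two upright legs; 270 mm from the hinge along the board (free end) and 50 mm above its mid-plane, in which the hinge axis lies (45 mm above its upper face; 100 mm above the bench when level). Moves and turns with the board. Axes as ramp_hinge.
- ramp_patch (a point): Centre of the white patch (80 mm along the hinge x 100 mm along the board) on the upper face of the ramp board, 130 mm from the hinge; 55 mm above the bench when level. Axes as ramp_hinge. The light wooden board is 110 x 300 x 10 mm, about 0.45 kg.
- pointer (a joint): Angle of the red pointer in rad, measured about the same hinge and in the same sense as the ramp board: the board is at the pointer when both values are equal. Between 0.26 and 0.50 at the start; held by a stiff friction, to be left alone.
- pointer_tip (a point): Tip of the red pointer, a bar 235 mm long and 6 mm thick that runs from the hinge axis past the dial's arc, 110 mm from the board's centre line on the stand's +x side. -y runs along the pointer from hinge to tip.
- block_blue: The block to use: wood, 60 x 40 x 40 mm (x, y, z), blue top, black rubber sole, about 0.12 kg. Origin at the centre of its underside, z up. It does not slip on the board at the pointer's angles unless jerked.
- block_yellow: Same block with a yellow top, bystander. Origin at the centre of its underside.
- block_green: Same block with a green top, bystander. Origin at the centre of its underside.
- beaker: Glass beaker, 70 mm wide, 95 mm high, bystander. Origin at the centre of its underside.
- dish: Shallow glass dish, 90 mm wide, 16 mm high, bystander. Origin at the centre of its underside.
- bottle: Amber glass bottle with a white cap, 56 mm wide, 130 mm high, bystander. Origin at the centre of its underside.
- magnifier: Black hand lens lying flat, lens 72 mm wide, handle 100 mm long to its -x, 16 mm high, bystander. Origin under the lens centre.
Things that resemble listed ones, but are neither listed nor needed, are in the scene too. Leave any orange or pink look-alike of the block_blue alone.

How it is judged:
On the way:
1. the blue-topped block lies released on the white patch while the board is down (distance between block_blue and ramp_patch below 0.03 m and angle between the z axis of block_blue and the z axis of ramp_patch, either way round below 0.12 rad and contact force between the fingers and block_blue below 0.1 N and value of joint ramp below 0.04 rad and linear speed of block_blue below 0.02 m/s), for 0.2 s.
At the end, for the whole second after the job is handed in: Board held still by the fingers (over 1 N, under 0.05 rad/s) within 0.05 rad (3 degrees) of the red pointer, no other loose thing touching stand or board; blue-topped block flat, untouched and at rest on the board, its centre within 30 mm of the patch centre (distance between block_blue and ramp_patch below 0.03 m and angle between the z axis of block_blue and the z axis of ramp_patch, either way round below 0.12 rad and contact force between the fingers and block_blue below 0.1 N and angle between the y axis of ramp_bar and the y axis of pointer_tip, either way round below 0.05 rad and velocity of joint ramp between -0.05 and 0.05 rad/s and contact force between the fingers and stand above 1 N and linear speed of block_blue below 0.02 m/s and contact force between stand and block_yellow below 0.1 N and contact force between stand and block_green below 0.1 N and contact force between stand and beaker below 0.1 N and contact force between stand and dish below 0.1 N and contact force between stand and bottle below 0.1 N and contact force between stand and magnifier below 0.1 N); the arm keeps its last pose, push and grip.
It fails at once if the red pointer is moved by more than 8 mm at its tip (distance of pointer_tip from where it was at the start of the episode above 0.008 m).
It fails at once if the yellow- or green-topped block is moved by more than 30 mm (distance of any of block_yellow, block_green from where it was at the start of the episode above 0.03 m).
It fails at once if the beaker, dish, bottle or magnifier is moved by more than 30 mm (distance of any of beaker, dish, bottle, magnifier from where it was at the start of the episode above 0.03 m).
It also fails if it takes over 54 s, if anything falls off the work surface, if the arm or the gripper's body presses on something with over 40 N, if the wrist force passes 120 N, or if a joint passes its speed limit or range.

## Robot

A 6-joint arm with a two-finger parallel gripper is mounted at the origin on the work surface. World frame = base frame: x ahead of the robot, y to its left, z up, the work surface at z = 0. Lengths are in m, angles in rad, forces in N, time in s.
With the tool pointing down it reaches from about 0.35 to 1 m from the base axis. Payload 7.1 kg.
Tool frame: the origin (TCP) lies at the very end of the fingers, on their centre line; the grasp point (between the pads) lies behind it (arm.grasp_offset is the y of the grasp point in the tool frame, in m); y points along the fingers, z is the direction in which the jaws open and shut, and the axes are right-handed (so a half turn about y gives the same grasp; the last joint's range is limited). The gripper opens to 85 mm and grips with 20 to 120 N. Pads are 22 mm wide; open, the fingers measure 114 mm over their backs; the gripper's body (76 mm by 85 mm) begins 54 mm behind the grasp point. The pads swing forward as they close: fully open they stand 13 mm farther back than shut.
Start: joints at [-1.177, 0.423, 1.63, -0, 1.089, -0.019], TCP at [0.251, -0.572, 0.231] pointing down, gripper open.
Joint ranges: [-3, 3], [-0.9, 2.11], [0.09, 2.58], [-1.31, 4.45], [0.11, 2.69], [-2.54, 2.54]. Speed limits (rad/s): [2.39, 2.39, 3.01, 3.14, 3.14, 3.14].

## Interface

Orientations are given as a unit quaternion [w, x, y, z].
In Python, from bench import arm gives the robot as it stands.
- The arm moves only by the tool move_arm, never from a script. Its argument "commands" is a list of rows, each a list of 5 numbers: the finger opening in m, from 0 to 0.0854, then the shift along the tool's x, y, z in m, then the turn about the tool's y in degrees. A call has 1 to 10 rows; each row is the pose to reach, as a shift and turn from the pose measured when the call began, along the tool's axes at that moment; what a row does not reach only later rows make up. A row lasts 1/12 s, in which the tool goes at most 41.7 mm and 7.16 degrees, less where a joint would pass 70% of its speed; a pose out of reach is approached as far as the arm can. A call with a gripper value outside its range is refused whole. The fingers move at their own pace and stop on an object; "force" is the grip in N (left out, the last holds). Time passes only in rows, so rows that repeat a pose let the fingers close. It gives the time, the measured TCP pose, the force and the opening at its end, in the units of the state.
- arm.sense(): the state, without advancing time (a new reading comes with each control period).
- arm.camera(name): name is "side" or "top"; returns the picture (480x640x3 uint8, red, green, blue); there is no depth.
- arm.camera_params(name): a dict with "vfov" (degrees; the focal length in pixels is half the picture's height over the tangent of half this angle, whatever the lens; pixels are square), "cx", "cy" (the principal point, pixels), "rvec" (rotation vector, rad) and "tvec" (3), from world to camera coordinates, as OpenCV has them. Camera axes: x right, y down, z forward; pixel columns grow to the right and rows downward; lengths in m; the calibration is good to about 2 mm. A picture is of the moment at which its call begins. camera_params takes no time and is no camera call.
- arm.finish_job(): hands the job in, once; it reports no verdict.
The state is a dict: "time_s": time; "qpos": joint angles; "dq": joint speeds; "joint_efforts": joint torques, N m; "ee_pos": TCP position; "ee_rot": TCP orientation; "ft_force": force on the tool from outside, world axes, zero at the start; "ft_torque": the same for the moment, N m; "width": finger opening in m.
Only numpy, scipy, OpenCV 4.12 (cv2) and the standard library are available. Lean on these libraries where they do the work, as an engineer would, in place of code of your own. Each camera call takes 0.05 s, during which the arm holds its last target.

## Working session

There is one attempt and no reset: what is moved stays moved. The work goes in short steps, Python scripts to look and compute and a tool call to move; the robot and the scene stay as the last step left them, time stands still between calls to the robot, and variables do not carry over. Pictures are saved under pics/ and viewed, and the job is handed in when it is done.

Besides the shell and the picture viewer there is one more tool, called as name(argument=value, ...) on one line, values as JSON. move_arm: Moves the arm, as the interface text tells. Its arguments: {"type":"object","properties":{"commands":{"type":"array","items":{"type":"array","items":{"type":"number"}}},"force":{"type":"number"}},"required":["commands"]}

```bash
mkdir -p pics
cat > h.py <<'E'
import numpy as np,cv2
from bench import arm
from scipy.spatial.transform import Rotation as R
def cam(n):
    p=arm.camera_params(n);f=240/np.tan(np.radians(p['vfov'])/2)
    K=np.array([[f,0,p['cx']],[0,f,p['cy']],[0,0,1]]);Rm=cv2.Rodrigues(np.array(p['rvec'],float))[0];t=np.array(p['tvec'],float)
    return K,Rm,t,p
def ray(n,uv):
    K,Rm,t,p=cam(n);d=Rm.T@np.linalg.solve(K,[uv[0],uv[1],1]);return -Rm.T@t,d
def onz(n,uv,z):
    o,d=ray(n,uv);return o+d*(z-o[2])/d[2]
def proj(n,P):
    K,Rm,t,p=cam(n);c=K@(Rm@np.array(P,float)+t);return c[:2]/c[2]
def snap(n,name):
    im=arm.camera(n);cv2.imwrite('pics/'+name+'.png',im[...,::-1]);return im
E
python3 - <<'E'
from h import *
for n in('side','top'):
    snap(n,n+'0');print(cam(n)[3], ray(n,(320,240)))
s=arm.sense();print(s,arm.grasp_offset)
print(R.from_quat(np.roll(s['ee_rot'],-1)).as_matrix())
E
```

```text
{'vfov': 45.39853341561516, 'cx': 314.6419238912782, 'cy': 240.19664249550078, 'rvec': array([ 0.87872432, -2.49023745,  1.10807953]), 'tvec': array([0.4307545 , 0.30110988, 1.36360754])} (array([-0.18243296,  0.89935558,  1.13733016]), array([ 0.46425839, -0.58192299, -0.66777025]))
{'vfov': 50.0550664452852, 'cx': 322.8962781187189, 'cy': 236.8371560750933, 'rvec': array([ 2.13187345, -2.14369048,  0.12606685]), 'tvec': array([0.01105779, 0.59074655, 1.3904581 ])} (array([ 0.38989802, -0.02440535,  1.45940447]), array([ 0.13420453,  0.02815782, -0.99058866]))
{'time_s': 0.1, 'qpos': array([-1.17699146e+00,  4.23799467e-01,  1.63062287e+00,  1.85994952e-05,
        1.08860500e+00, -1.90261475e-02]), 'dq': array([ 0.00017992, -0.00249773, -0.00180535,  0.00028579, -0.00053981,
       -0.00049599]), 'joint_efforts': array([-9.81378980e-04, -5.58426332e+01, -2.82444334e+01, -8.29403643e-05,
        3.07449693e-03,  2.68812607e-05]), 'ee_pos': array([ 0.25057213, -0.5720213 ,  0.23059789]), 'ee_rot': array([ 0.14483173, -0.14500928,  0.69259611, -0.69159722]), 'ft_force': array([ 0.85655428,  0.03056845, -0.2788637 ]), 'ft_torque': array([0.04776708, 0.02547059, 0.05729218]), 'width': 0.08546589620811021} -0.0187
[[-9.15992156e-01 -5.35278223e-04  4.01195817e-01]
 [-4.01196172e-01  1.33119148e-03 -9.15991190e-01]
 [-4.37583163e-05 -9.99998971e-01 -1.43411253e-03]]
```

View pics/side0.png

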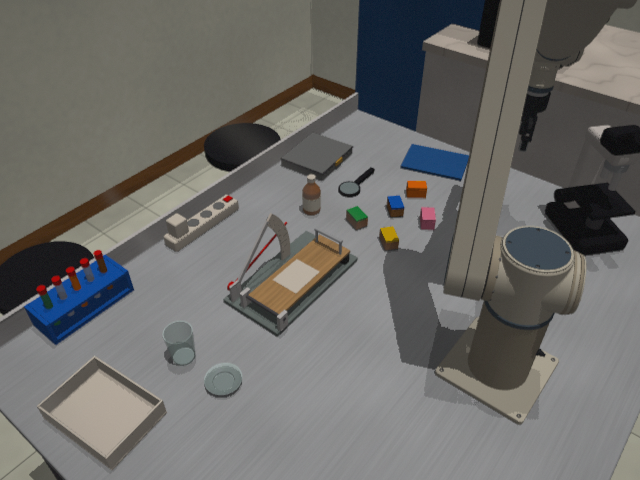

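View pics/top0.png

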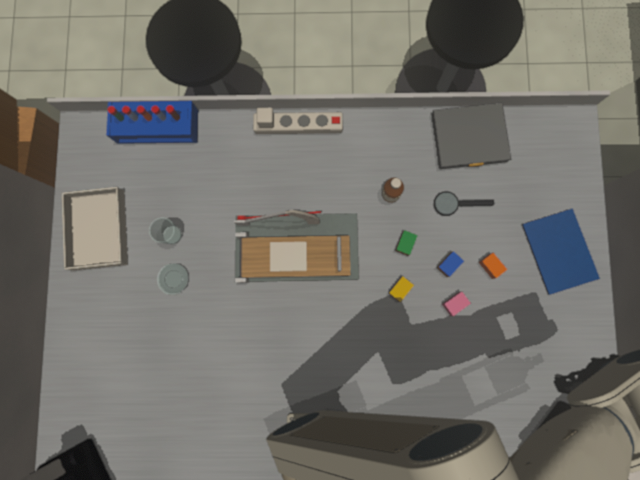

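The block candidates in the top view are blue (451,264), orange (494,266), pink (457,303), yellow (402,289) and green (406,242). Only the one at (451,264) has a blue top. I'll confirm it in an enlarged crop and measure it.

Run:
```python
from h import *
im=cv2.imread('pics/top0.png');sd=cv2.imread('pics/side0.png')
a=cv2.resize(im[200:320,360:520],None,fx=4,fy=4,interpolation=cv2.INTER_CUBIC)
cv2.imwrite('pics/crop_t.png',a)
cv2.imwrite('pics/crop_s.png',cv2.resize(sd[200:340,215:375],None,fx=4.2,fy=4.2,interpolation=cv2.INTER_CUBIC))
cv2.imwrite('pics/crop_r.png',cv2.resize(im[200:300,220:380],None,fx=5,fy=5,interpolation=cv2.INTER_CUBIC))
def blobs(n,img,lo,hi,roi,z):
    m=np.zeros(img.shape[:2],np.uint8);x0,y0,x1,y1=roi
    m[y0:y1,x0:x1]=cv2.inRange(cv2.cvtColor(img,cv2.COLOR_BGR2HSV)[y0:y1,x0:x1],lo,hi)
    c=max(cv2.findContours(m,0,2)[0],key=cv2.contourArea)
    W=np.array([onz(n,p[0],z)[:2] for p in c]).astype(np.float32)
    (cx,cy),(w,h),ang=cv2.minAreaRect(W);b=cv2.boxPoints(cv2.minAreaRect(W))
    e=[b[1]-b[0],b[2]-b[1]];l=max(e,key=np.linalg.norm)
    print(n,roi,'area',cv2.contourArea(c),'c',round(cx,4),round(cy,4),'size',round(w,4),round(h,4),'long axis deg',np.degrees(np.arctan2(l[1],l[0]))%180)
T=(430,240,475,285)
blobs('top',im,(100,100,60),(130,255,255),T,.04)
blobs('side',sd,(100,100,60),(130,255,255),(375,180,420,230),.04)
blobs('top',im,(20,100,100),(32,255,255),(380,270,420,310),.04)
blobs('top',im,(40,80,40),(80,255,255),(390,225,420,260),.04)
blobs('top',im,(5,150,120),(18,255,255),(475,245,515,285),.04)
blobs('top',im,(150,50,100),(178,255,255),(435,285,475,320),.04)
blobs('top',im,(0,0,130),(180,70,255),(262,236,312,276),.055)
blobs('side',sd,(0,0,120),(180,80,255),(265,255,325,298),.055)
```

```text
top (430, 240, 475, 285) area 284.0 c 0.5144 -0.3438 size 0.0395 0.0598 long axis deg 136.3049
side (375, 180, 420, 230) area 146.0 c 0.5085 -0.3401 size 0.0402 0.0637 long axis deg 134.3088
top (380, 270, 420, 310) area 302.0 c 0.4462 -0.2058 size 0.041 0.0612 long axis deg 140.41248
top (390, 225, 420, 260) area 271.5 c 0.5742 -0.2233 size 0.0393 0.0598 long axis deg 156.97696
top (475, 245, 515, 285) area 282.0 c 0.5099 -0.4612 size 0.0591 0.0395 long axis deg 37.554733
top (435, 285, 475, 320) area 328.5 c 0.4058 -0.3565 size 0.0423 0.0622 long axis deg 124.6004
top (262, 236, 312, 276) area 1015.5 c 0.5354 0.1039 size 0.0803 0.0995 long axis deg 90.04145
side (265, 255, 325, 298) area 795.0 c 0.5328 0.1051 size 0.0814 0.1014 long axis deg 90.97255
```

View pics/crop_t.png

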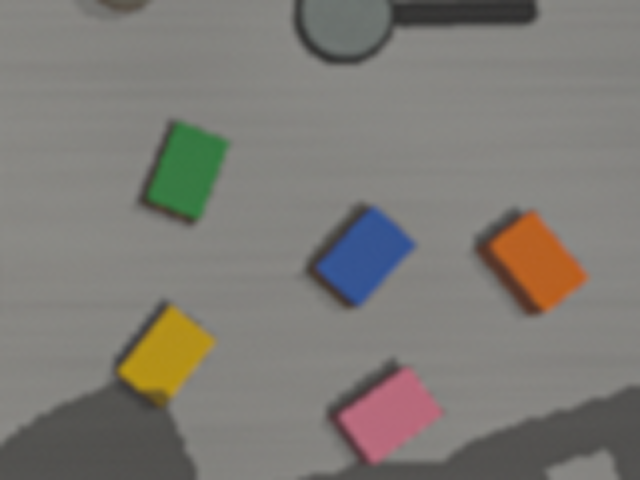

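View pics/crop_s.png

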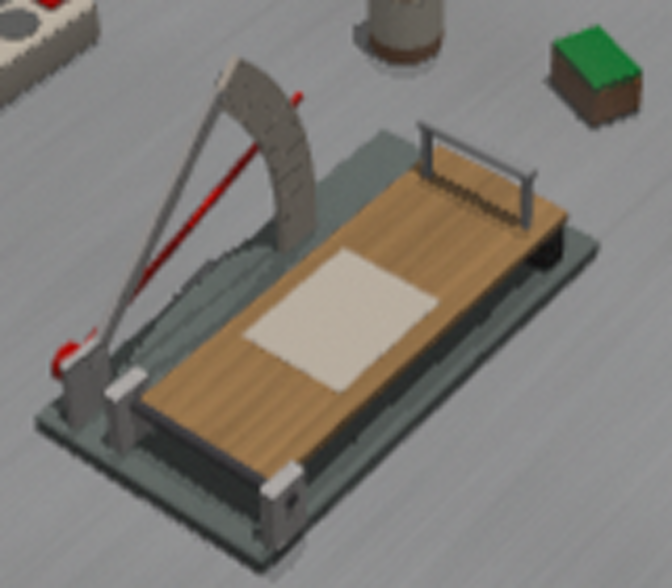

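View pics/crop_r.png

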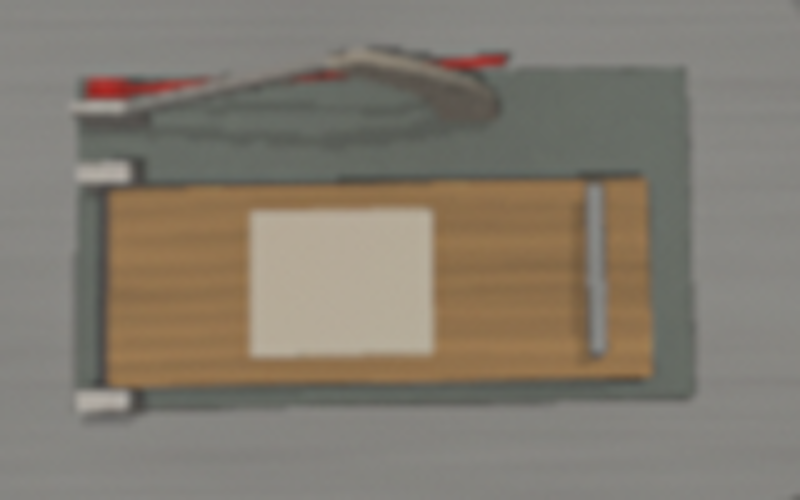

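The crops show a blue-topped block with top size 60x40 mm, its long axis at about 135 deg and no close neighbours. The patch measures 80x100 mm and its axes line up with the world axes. Next I'll measure the pointer angle, the bar and the stand yaw, then plan the first move.

```bash
cat >> h.py <<'E'
def tri(a,b):
    (o1,d1),(o2,d2)=ray('side',a),ray('top',b);d1=d1/np.linalg.norm(d1);d2=d2/np.linalg.norm(d2)
    s=np.linalg.lstsq(np.c_[d1,-d2],o2-o1,rcond=None)[0];p,q=o1+s[0]*d1,o2+s[1]*d2
    return (p+q)/2,np.linalg.norm(p-q)
def toolshift(P,yaw=None):
    s=arm.sense();M=R.from_quat(np.roll(s['ee_rot'],-1)).as_matrix()
    d=M.T@(np.array(P)-s['ee_pos']);cur=np.degrees(np.arctan2(M[1,2],M[0,2]))
    return d.round(4),(None if yaw is None else round(cur-yaw,2)),'yaw now',round(cur,2)
E
python3 - <<'E'
from h import *
print('tip',tri((285.7,223.1),(321.6,211.6)))
hx,hy,hz=.5345,.234,.05
# plane x = hx+.11
for n,uv in(('side',(285.7,223.1)),('top',(321.6,211.6))):
    o,d=ray(n,uv);p=o+d*(hx+.11-o[0])/d[0];print(n,p,'ang',np.arctan2(p[2]-hz,hy-p[1]),'r',np.hypot(p[2]-hz,hy-p[1]))
sd=cv2.imread('pics/side0.png');hsv=cv2.cvtColor(sd,cv2.COLOR_BGR2HSV)
m=cv2.inRange(hsv,(0,120,60),(8,255,255))|cv2.inRange(hsv,(172,120,60),(180,255,255))
ys,xs=np.nonzero(m[215:295,222:295]);xs+=222;ys+=215
P=[]
for u,v in zip(xs,ys):
    o,d=ray('side',(u,v));P.append(o+d*(hx+.11-o[0])/d[0])
P=np.array(P);r=np.hypot(P[:,2]-hz,hy-P[:,1]);k=r>.03
vx,vy,x0,y0=cv2.fitLine(P[k][:,1:].astype(np.float32),2,0,.001,.001).ravel()
print('n',k.sum(),'rmax',r.max(),'fit angle',np.arctan(abs(vy/vx)),vx,vy,'offset at hinge',y0+vy/vx*(hy-x0))
print('med',np.median(np.arctan2(P[k][:,2]-hz,hy-P[k][:,1])[r[k]>.1]))
# bar: ends in side crop & top crop
A=lambda x,y:(x/4.2+215,y/4.2+200);B=lambda x,y:(x/5+220,y/5+200)
print('bar +x end',tri(A(424,128),B(596,185)),'-x end',tri(A(530,178),B(597,352)))
print('stand corners',onz('top',B(686,68),.015),onz('top',B(692,397),.015),onz('top',B(76,411),.015))
print(toolshift((.513,-.343,.2306),45.5))
E
```

```text
tip (array([0.64909853, 0.00945245, 0.110926  ]), np.float64(0.00012646224550865703))
side [0.6445     0.01446359 0.11667576] ang 0.29485844228576874 r 0.22943821290727331
top [0.6445     0.00882348 0.13457727] ang 0.35930038992885954 r 0.24053643929748555
n 78 rmax 0.23170067520500817 fit angle 0.32654062 0.9471577 -0.3207684 offset at hinge 0.044582594
med 0.2918012262987054
bar +x end (array([ 0.582036  , -0.03808248,  0.08832335]), np.float64(0.0033223885209260483)) -x end (array([ 0.4923476 , -0.03729804,  0.09456356]), np.float64(0.0014815320532005978))
stand corners [ 0.66082915 -0.08973688  0.015     ] [ 0.47345218 -0.09061479  0.015     ] [0.46739966 0.25581283 0.015     ]
(array([-3.323e-01,  2.000e-04, -1.045e-01]), np.float64(-111.85), 'yaw now', np.float64(-66.35))
```

move_arm(commands=[[0.085, -0.035, 0, -0.011, -7], [0.085, -0.07, 0, -0.022, -14], [0.085, -0.105, 0, -0.033, -21], [0.085, -0.14, 0, -0.044, -28], [0.085, -0.175, 0, -0.055, -35], [0.085, -0.21, 0, -0.066, -42], [0.085, -0.245, 0, -0.077, -49], [0.085, -0.28, 0, -0.088, -56], [0.085, -0.315, 0, -0.099, -63], [0.085, -0.332, 0, -0.1045, -70]], force=40)

```text
time_s: 0.93
ee_pos: [0.5153, -0.3402, 0.2305]
ee_rot: [0.518, -0.517, 0.482, -0.481]
ft_force: [0.0, 0.2, 0.6]
width: 0.0853
```

Run:
```python
from h import *
s=arm.sense();print(s['time_s'],s['ee_pos'],s['qpos']);print(toolshift((.513,-.343,.10),45.5))
snap('top','top1')
```

```text
0.9333 [ 0.5152613  -0.34024328  0.23048902] [-0.60370976  0.41358298  1.64707936  0.00193306  1.0821861  -0.67654396]
(array([ 0.0029,  0.1305, -0.0025]), np.float64(-41.38), 'yaw now', np.float64(4.12))
```

View pics/top1.png

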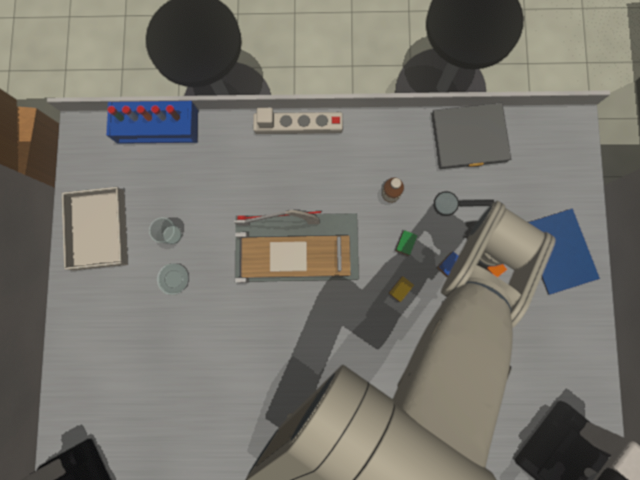

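The top view shows the arm above the blue block at (450,264), with nothing disturbed. I'll finish the turn and start down.

move_arm(commands=[[0.085, 0.003, 0.01, -0.0025, -7], [0.085, 0.003, 0.03, -0.0025, -14], [0.085, 0.003, 0.05, -0.0025, -21], [0.085, 0.003, 0.07, -0.0025, -28], [0.085, 0.003, 0.09, -0.0025, -35], [0.085, 0.003, 0.11, -0.0025, -41.4], [0.085, 0.003, 0.13, -0.0025, -41.4], [0.085, 0.003, 0.13, -0.0025, -41.4]])

```text
time_s: 1.65
ee_pos: [0.5115, -0.3406, 0.0963]
ee_rot: [0.657, -0.654, 0.268, -0.262]
ft_force: [-1.6, 0.1, -0.1]
width: 0.0849
```

Run:
```python
from h import *
print(toolshift((.513,-.343,.010),45.5))
a=snap('side','side2');cv2.imwrite('pics/side2c.png',cv2.resize(a[120:270,330:490,::-1],None,fx=4,fy=4))
```

```text
(array([ 0.0035,  0.0863, -0.0007]), np.float64(0.45), 'yaw now', np.float64(45.95))
```

View pics/side2c.png

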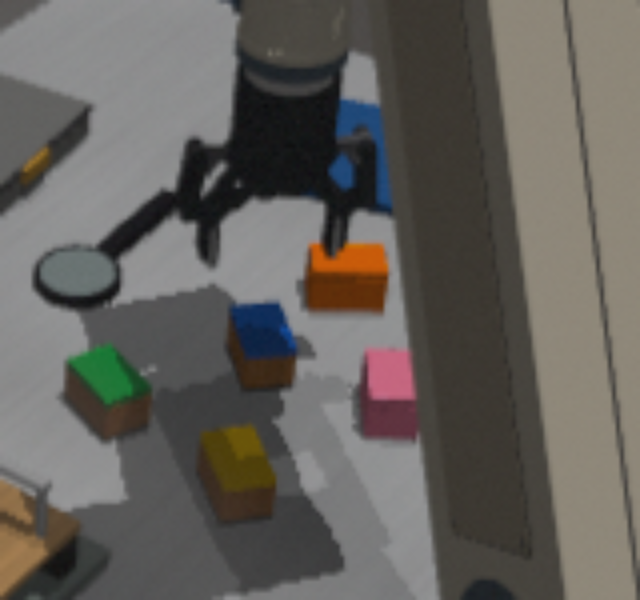

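The gripper straddles the blue block, at crop (262,345). I'll go straight down and grip.

move_arm(commands=[[0.085, 0.0035, 0.03, -0.001, 0], [0.085, 0.0035, 0.06, -0.001, 0], [0.085, 0.0035, 0.084, -0.001, 0], [0.085, 0.0035, 0.084, -0.001, 0], [0.03, 0.0035, 0.084, -0.001, 0], [0.03, 0.0035, 0.084, -0.001, 0], [0.03, 0.0035, 0.084, -0.001, 0], [0.03, 0.0035, 0.084, -0.001, 0], [0.03, 0.0035, 0.084, -0.001, 0], [0.03, 0.0035, 0.084, -0.001, 0]], force=40)

```text
time_s: 2.53
ee_pos: [0.5151, -0.3457, 0.017]
ee_rot: [0.656, -0.655, 0.266, -0.265]
ft_force: [-2.9, -3.2, 7.3]
width: 0.0392
```

move_arm(commands=[[0.03, 0, 0, 0, 0], [0.03, 0, 0, 0, 0], [0.03, 0, -0.03, 0, 0], [0.03, 0, -0.06, 0, 0], [0.03, 0, -0.09, 0, 0], [0.03, 0, -0.12, 0, 0], [0.03, 0, -0.14, 0, 0], [0.03, 0, -0.14, 0, 0]])

```text
time_s: 3.2
ee_pos: [0.5177, -0.3476, 0.1624]
ee_rot: [-0.655, 0.655, -0.263, 0.268]
ft_force: [1.1, -1.4, -0.6]
width: 0.0388
```

Run:
```python
from h import *
print(arm.sense()['width'],toolshift((.5355,.104,.15),1.0))
a=snap('side','side3');cv2.imwrite('pics/side3c.png',cv2.resize(a[90:270,300:490,::-1],None,fx=3.3,fy=3.3))
```

```text
0.038839184007354845 (array([-0.3013,  0.0114,  0.3368]), np.float64(44.94), 'yaw now', np.float64(45.94))
```

View pics/side3c.png

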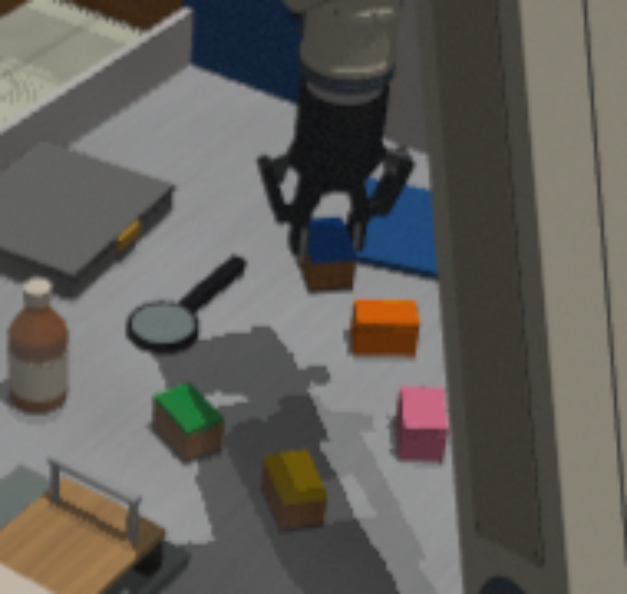

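The block is held at 38.8 mm opening, upright, and the other objects haven't moved. I'll carry it high over the bar to a point above the patch.

move_arm(commands=[[0.03, -0.021, -0.015, 0.0235, 4], [0.03, -0.045, -0.03, 0.05, 8], [0.03, -0.069, -0.03, 0.077, 12], [0.03, -0.093, -0.03, 0.104, 16], [0.03, -0.117, -0.03, 0.131, 20], [0.03, -0.141, -0.03, 0.158, 24], [0.03, -0.165, -0.03, 0.185, 28], [0.03, -0.189, -0.03, 0.212, 32], [0.03, -0.213, -0.03, 0.239, 36], [0.03, -0.237, -0.03, 0.266, 40]])

```text
time_s: 4.08
ee_pos: [0.5299, 0.011, 0.1882]
ee_rot: [0.524, -0.524, 0.474, -0.475]
ft_force: [0.7, -0.2, -1.1]
width: 0.0392
```

Run:
```python
from h import *
print(arm.sense()['ee_pos'],arm.sense()['width'],toolshift((.5355,.104,.12),1.0))
```

```text
[0.52987784 0.0109691  0.18821516] 0.03921364038948644 (array([-0.0921,  0.0682,  0.0148]), np.float64(4.74), 'yaw now', np.float64(5.74))
```

move_arm(commands=[[0.03, -0.03, 0, 0.005, 2], [0.03, -0.06, 0, 0.01, 4], [0.03, -0.085, 0, 0.014, 4.7], [0.03, -0.092, 0.02, 0.0148, 4.7], [0.03, -0.092, 0.045, 0.0148, 4.7], [0.03, -0.092, 0.068, 0.0148, 4.7], [0.03, -0.092, 0.068, 0.0148, 4.7], [0.03, -0.092, 0.068, 0.0148, 4.7], [0.03, -0.092, 0.068, 0.0148, 4.7]])

```text
time_s: 4.83
ee_pos: [0.5356, 0.1039, 0.1203]
ee_rot: [0.505, -0.504, 0.495, -0.496]
ft_force: [0.5, -0.2, -1.3]
width: 0.0397
```

Run:
```python
from h import *
s=arm.sense();print(s['ee_pos'],s['width'],s['ft_force'],toolshift((.5355,.104,.08),1.0))
a=snap('side','side4');cv2.imwrite('pics/side4c.png',cv2.resize(a[150:340,210:410,::-1],None,fx=3.1,fy=3.1))
a=snap('top','top4');cv2.imwrite('pics/top4c.png',cv2.resize(a[180:320,220:380,::-1],None,fx=4,fy=4))
```

```text
[0.53562376 0.10389681 0.12034489] 0.039657534106491844 [ 0.49277666 -0.1925603  -1.28085409] (array([-0.0001,  0.0403, -0.0002]), np.float64(0.02), 'yaw now', np.float64(1.02))
```

View pics/side4c.png

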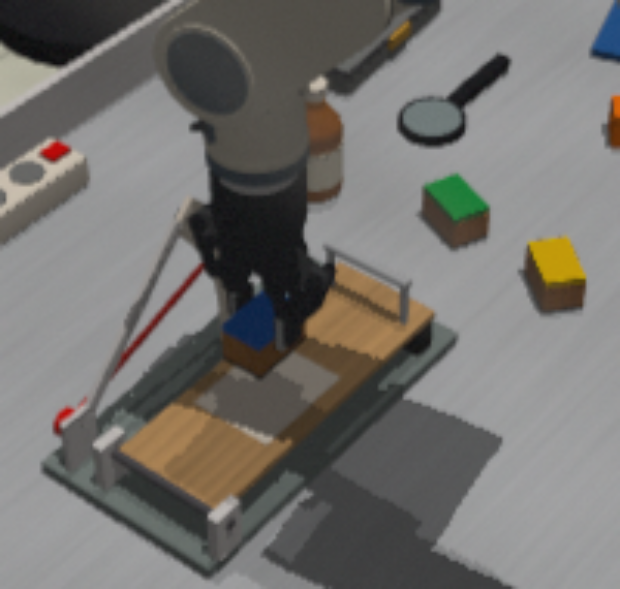

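View pics/top4c.png

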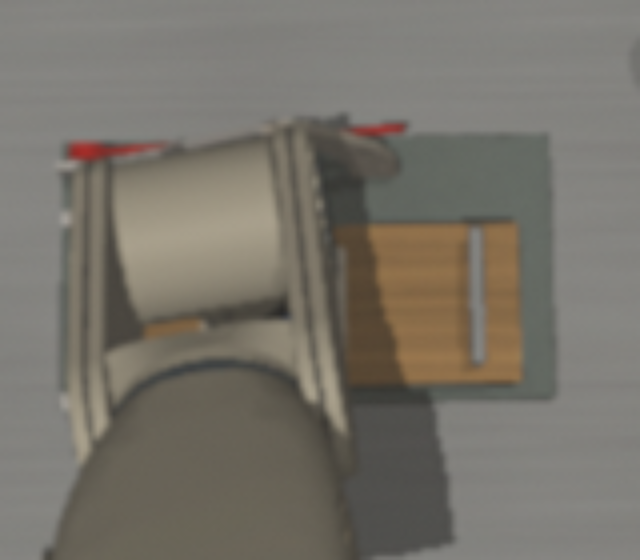

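The block is over the patch (its bottom edge is at crop (262,375)), and the hand is clear of the dial and pointer. I'll lower it in small steps.

move_arm(commands=[[0.03, 0, 0.015, 0, 0], [0.03, 0, 0.03, 0, 0], [0.03, 0, 0.042, 0, 0], [0.03, 0, 0.042, 0, 0], [0.03, 0, 0.042, 0, 0]])

```text
time_s: 5.35
ee_pos: [0.5364, 0.1037, 0.0794]
ee_rot: [0.505, -0.504, 0.495, -0.496]
ft_force: [-0.2, -0.0, -1.1]
width: 0.0394
```

move_arm(commands=[[0.03, 0, 0.002, 0, 0], [0.03, 0, 0.003, 0, 0], [0.03, 0, 0.003, 0, 0]])

```text
time_s: 5.6
ee_pos: [0.5368, 0.1038, 0.0768]
ee_rot: [0.505, -0.504, 0.495, -0.497]
ft_force: [-0.2, -0.1, -1.1]
width: 0.0391
```

move_arm(commands=[[0.03, 0, 0.001, 0, 0], [0.03, 0, 0.002, 0, 0], [0.03, 0, 0.003, 0, 0], [0.03, 0, 0.003, 0, 0]])

```text
time_s: 5.93
ee_pos: [0.5367, 0.1038, 0.0738]
ee_rot: [0.505, -0.504, 0.495, -0.497]
ft_force: [0.6, -0.2, -1.6]
width: 0.0393
```

Run:
```python
from h import *
s=arm.sense();print(s['ee_pos'],s['width'],s['ft_force'])
a=snap('side','side5');cv2.imwrite('pics/side5c.png',cv2.resize(a[220:320,230:350,::-1],None,fx=5,fy=5))
```

```text
[0.53672029 0.10378054 0.07376054] 0.03925431885416246 [ 0.55895557 -0.20816048 -1.57196389]
```

View pics/side5c.png

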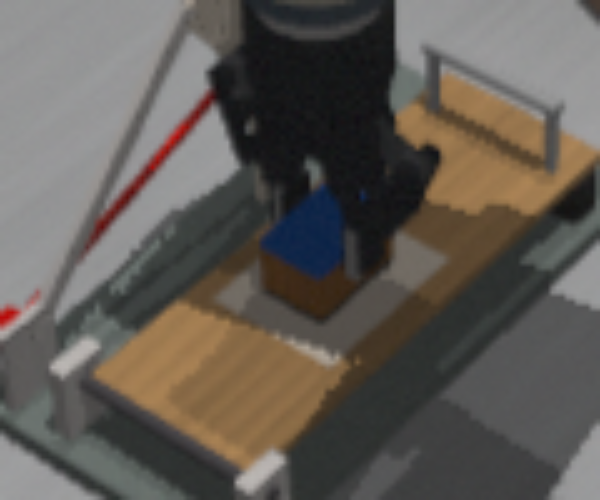

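The block is over the middle of the patch but not quite touching yet. I'll keep going down in 1–2 mm steps.

move_arm(commands=[[0.03, 0, 0.001, 0, 0], [0.03, 0, 0.002, 0, 0], [0.03, 0, 0.002, 0, 0]])

```text
time_s: 6.23
ee_pos: [0.5368, 0.1038, 0.0721]
ee_rot: [0.505, -0.504, 0.495, -0.497]
ft_force: [-0.6, -0.0, 3.5]
width: 0.0392
```

move_arm(commands=[[0.03, 0, 0.001, 0, 0], [0.03, 0, 0.002, 0, 0], [0.03, 0, 0.002, 0, 0]])

```text
time_s: 6.48
ee_pos: [0.5368, 0.1037, 0.0719]
ee_rot: [0.505, -0.504, 0.495, -0.497]
ft_force: [-5.9, -1.5, 22.6]
width: 0.0395
```

Contact came at z≈0.072. I'll ease off the press, open and rise.

move_arm(commands=[[0.03, 0, 0, 0, 0], [0.03, 0, 0, 0, 0], [0.045, 0, 0, 0, 0], [0.055, 0, 0, 0, 0], [0.065, 0, 0, 0, 0], [0.065, 0, 0, 0, 0], [0.065, 0, 0, 0, 0], [0.065, 0, 0, 0, 0], [0.065, 0, 0, 0, 0]])

```text
time_s: 7.23
ee_pos: [0.5368, 0.1037, 0.0718]
ee_rot: [0.505, -0.504, 0.495, -0.497]
ft_force: [0.1, 0.9, 0.2]
width: 0.0647
```

move_arm(commands=[[0.065, 0, -0.015, 0, 0], [0.065, 0, -0.03, 0, 0], [0.065, 0, -0.06, 0, 0], [0.065, 0, -0.09, 0, 0], [0.065, 0, -0.11, 0, 0], [0.065, 0, -0.11, 0, 0]])

```text
time_s: 7.73
ee_pos: [0.5392, 0.1042, 0.1862]
ee_rot: [0.507, -0.501, 0.493, -0.498]
ft_force: [0.4, 0.7, 0.8]
width: 0.0651
```

Run:
```python
from h import *
s=arm.sense();print(s['ee_pos'],s['width'],toolshift((.5345,-.036,.18),-89))
a=snap('side','side6');cv2.imwrite('pics/side6c.png',cv2.resize(a[180:330,220:380,::-1],None,fx=4,fy=4))
```

```text
[0.53916885 0.1042323  0.18622449] 0.06507607577612938 (array([ 0.1401,  0.0061, -0.0072]), np.float64(89.99), 'yaw now', np.float64(0.99))
```

View pics/side6c.png

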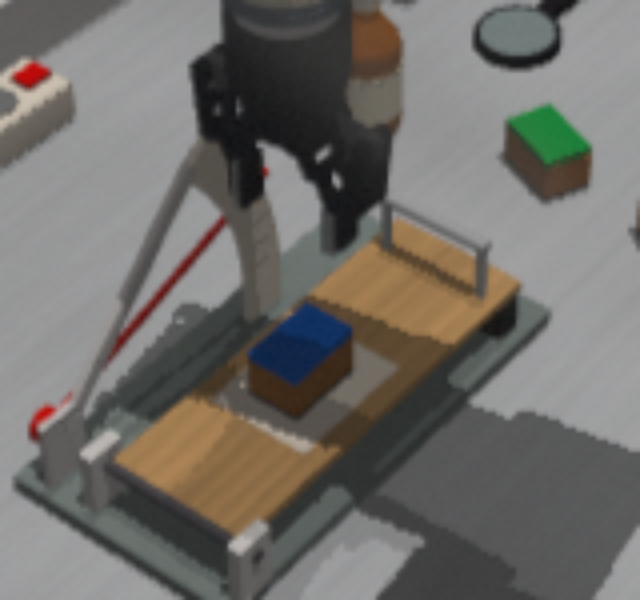

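The block sits flat on the patch, released. Its top is at crop (300,345), with white showing around it. Next I'll move over the bar and turn the jaws along the board.

move_arm(commands=[[0.065, 0.015, 0, -0.001, 7], [0.065, 0.03, 0, -0.002, 14], [0.065, 0.05, 0, -0.003, 21], [0.065, 0.07, 0, -0.004, 28], [0.065, 0.09, 0, -0.005, 35], [0.065, 0.11, 0, -0.006, 42], [0.065, 0.125, 0, -0.007, 49], [0.065, 0.14, 0, -0.0072, 56], [0.065, 0.14, 0, -0.0072, 63], [0.065, 0.14, 0, -0.0072, 70]])

```text
time_s: 8.62
ee_pos: [0.5323, -0.037, 0.1824]
ee_rot: [-0.128, 0.124, -0.696, 0.696]
ft_force: [-0.6, -0.8, -0.5]
width: 0.0647
```

Run:
```python
from h import *
s=arm.sense();print(s['ee_pos'],s['width'],toolshift((.5365,-.036,.14),-89))
```

```text
[ 0.53225294 -0.03696554  0.18241015] 0.06470880235788293 (array([-0.0041,  0.0424,  0.0005]), np.float64(19.56), 'yaw now', np.float64(-69.44))
```

move_arm(commands=[[0.065, -0.004, 0, 0, 7], [0.065, -0.004, 0, 0, 14], [0.065, -0.004, 0.01, 0, 19.6], [0.065, -0.004, 0.03, 0, 19.6], [0.065, -0.004, 0.042, 0, 19.6], [0.065, -0.004, 0.042, 0, 19.6], [0.065, -0.004, 0.042, 0, 19.6]])

```text
time_s: 9.2
ee_pos: [0.535, -0.0354, 0.1389]
ee_rot: [0.007, -0.005, 0.707, -0.707]
ft_force: [0.3, -0.0, -0.4]
width: 0.0649
```

Run:
```python
from h import *
s=arm.sense();print(s['ee_pos'],s['width'],toolshift((.5365,-.036,.085),-89))
a=snap('side','side7');cv2.imwrite('pics/side7c.png',cv2.resize(a[170:320,220:380,::-1],None,fx=4,fy=4))
a=snap('top','top7');cv2.imwrite('pics/top7c.png',cv2.resize(a[180:320,220:380,::-1],None,fx=4,fy=4))
```

```text
[ 0.5350233  -0.03540533  0.13893025] 0.06490208843787719 (array([-0.0014,  0.0539,  0.0007]), np.float64(-0.04), 'yaw now', np.float64(-89.04))
```

View pics/side7c.png

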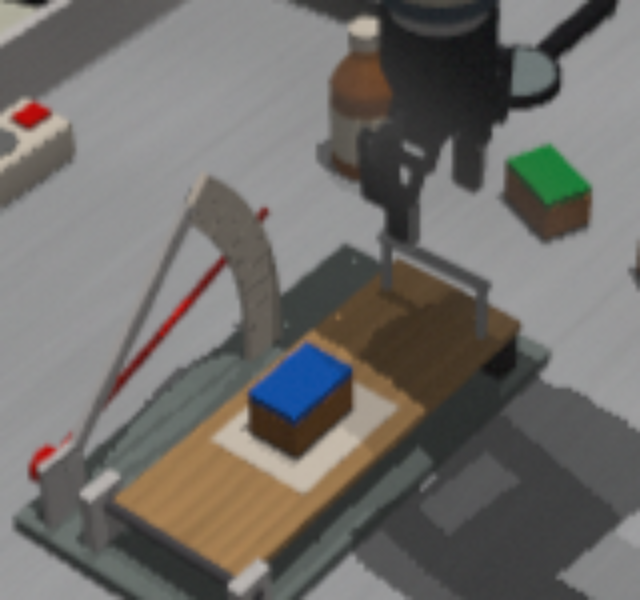

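View pics/top7c.png

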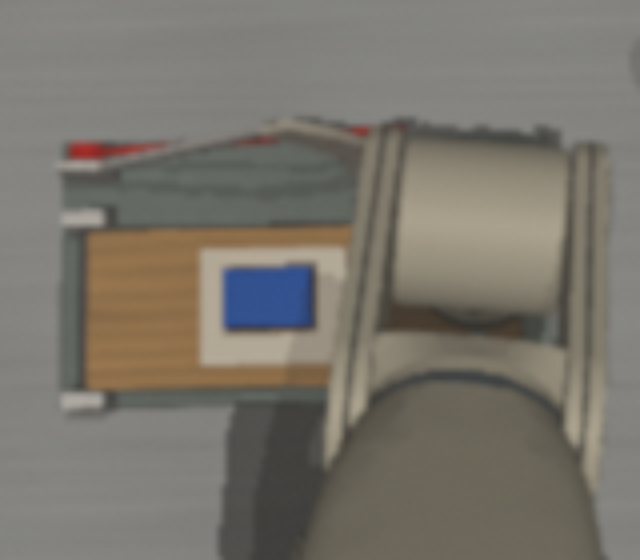

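The block sits wholly inside the white patch (top crop (268,297)). The open fingers are over the bar, one on each side. I'll descend so that the grasp point is level with the bar, then close gently.

move_arm(commands=[[0.065, -0.0015, 0.02, 0.001, 0], [0.065, -0.0015, 0.04, 0.001, 0], [0.065, -0.0015, 0.056, 0.001, 0], [0.065, -0.0015, 0.057, 0.001, 0], [0.065, -0.0015, 0.057, 0.001, 0]])

```text
time_s: 9.72
ee_pos: [0.538, -0.0364, 0.0835]
ee_rot: [0.008, -0.004, 0.707, -0.707]
ft_force: [-0.7, -0.1, 0.8]
width: 0.0652
```

move_arm(commands=[[0.05, 0, 0, 0, 0], [0.035, 0, 0, 0, 0], [0.025, 0, 0, 0, 0], [0.018, 0, 0, 0, 0], [0.012, 0, 0, 0, 0], [0.008, 0, 0, 0, 0], [0.005, 0, 0, 0, 0], [0.005, 0, 0, 0, 0], [0.005, 0, 0, 0, 0]], force=30)

```text
time_s: 10.47
ee_pos: [0.5383, -0.0364, 0.084]
ee_rot: [0.008, -0.004, 0.707, -0.707]
ft_force: [-2.3, 1.0, 6.2]
width: 0.0086
```

Run:
```python
from h import *
s=arm.sense();print(s['ee_pos'],s['width'],s['ft_force'])
a=snap('side','side8');cv2.imwrite('pics/side8c.png',cv2.resize(a[170:320,220:380,::-1],None,fx=4,fy=4))
```

```text
[ 0.53827091 -0.03635698  0.08401416] 0.008584990462030385 [-2.28823181  0.98359699  6.23308606]
```

View pics/side8c.png

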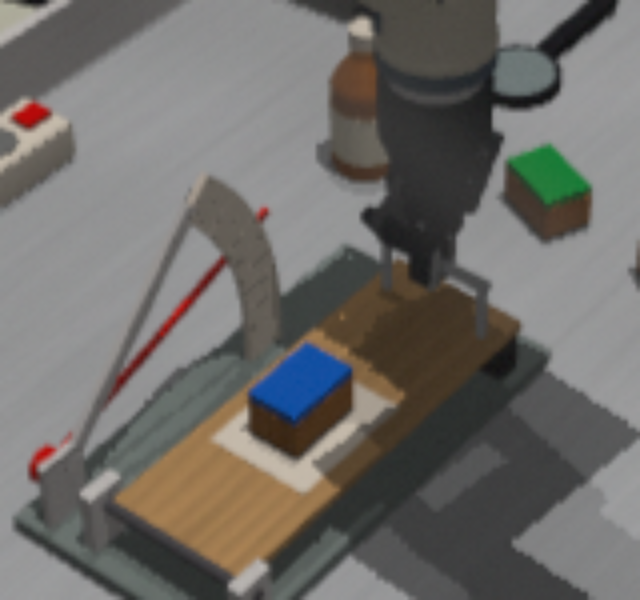

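The bar is gripped (width 8.6 mm on the 10 mm bar) and the block hasn't moved. I'll lift slowly along the bar's arc to about 0.15 rad.

move_arm(commands=[[0.005, 0, -0.0014, -0.0003, 0], [0.005, 0, -0.0054, -0.001, 0], [0.005, 0, -0.0107, -0.0022, 0], [0.005, 0, -0.0161, -0.0035, 0], [0.005, 0, -0.0215, -0.0049, 0], [0.005, 0, -0.0267, -0.0063, 0], [0.005, 0, -0.032, -0.008, 0], [0.005, 0, -0.0365, -0.0093, 0], [0.005, 0, -0.0398, -0.0105, 0], [0.005, 0, -0.0398, -0.0105, 0]], force=40)

```text
time_s: 11.35
ee_pos: [0.5381, -0.0258, 0.1246]
ee_rot: [0.008, -0.004, 0.707, -0.707]
ft_force: [1.4, -2.4, -3.6]
width: 0.0085
```

Run:
```python
from h import *
s=arm.sense();print(s['ee_pos'],s['width'],s['ft_force'])
a=snap('side','side9');cv2.imwrite('pics/side9c.png',cv2.resize(a[170:320,220:380,::-1],None,fx=4,fy=4))
```

```text
[ 0.53808629 -0.02577503  0.1245958 ] 0.00850485849392665 [ 1.43718711 -2.40514203 -3.61222378]
```

View pics/side9c.png

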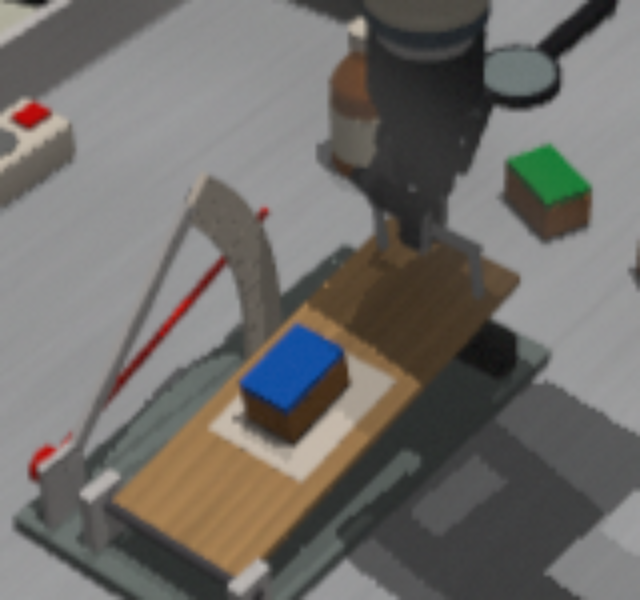

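The board is at about 0.15 rad with the block steady. I'll continue to about 0.30 rad.

move_arm(commands=[[0.005, 0, -0.0025, -0.0009, 0], [0.005, 0, -0.0065, -0.0024, 0], [0.005, 0, -0.0115, -0.0043, 0], [0.005, 0, -0.0165, -0.0063, 0], [0.005, 0, -0.0215, -0.0084, 0], [0.005, 0, -0.0264, -0.0107, 0], [0.005, 0, -0.0314, -0.0131, 0], [0.005, 0, -0.0353, -0.0151, 0], [0.005, 0, -0.0378, -0.0163, 0], [0.005, 0, -0.0378, -0.0163, 0]])

```text
time_s: 12.23
ee_pos: [0.5379, -0.0095, 0.1628]
ee_rot: [0.009, -0.004, 0.707, -0.707]
ft_force: [2.5, -4.1, -0.7]
width: 0.0086
```

Run:
```python
from h import *
s=arm.sense();print(s['ee_pos'],s['width'],s['ft_force'])
a=snap('side','side10');cv2.imwrite('pics/side10c.png',cv2.resize(a[170:320,220:380,::-1],None,fx=5,fy=4*1.0,interpolation=cv2.INTER_NEAREST) if 0 else cv2.resize(a[190:310,220:370,::-1],None,fx=5,fy=5,interpolation=cv2.INTER_NEAREST))
a=snap('top','top10');cv2.imwrite('pics/top10c.png',cv2.resize(a[180:320,220:380,::-1],None,fx=4,fy=4))
```

```text
[ 0.53786091 -0.0095277   0.16280477] 0.008648578770615008 [ 2.52361921 -4.10018001 -0.71299877]
```

View pics/side10c.png

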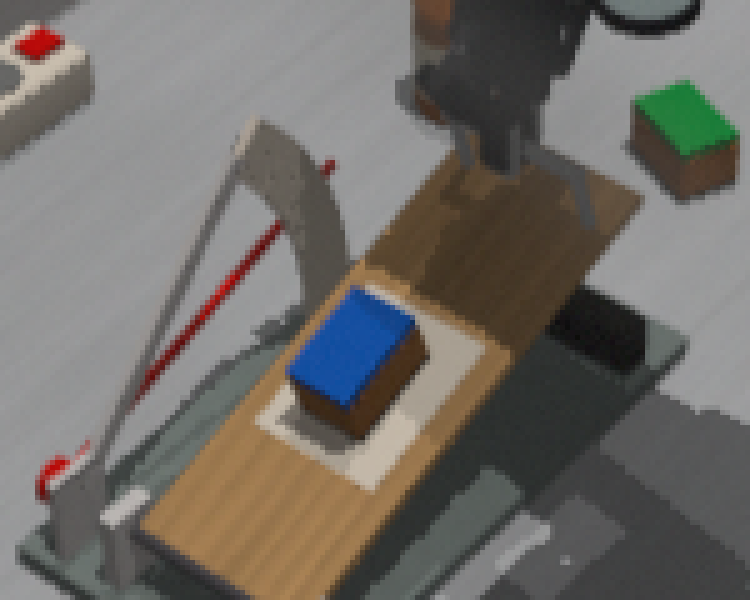

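View pics/top10c.png

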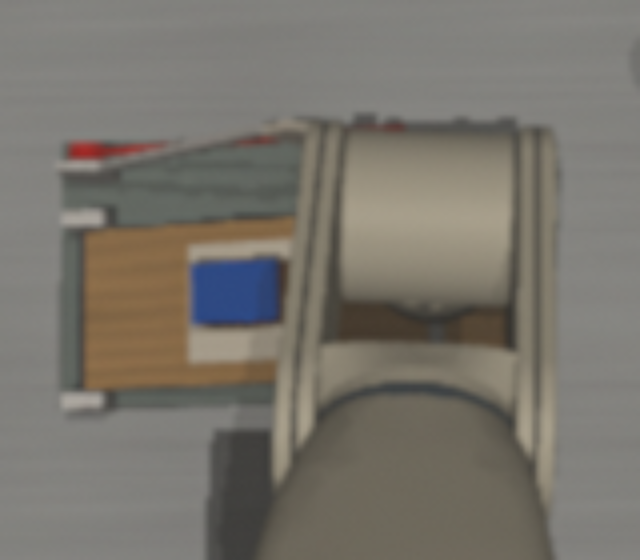

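Board edge and pointer look nearly parallel in the side view: the edge runs (145,527)→(450,155) and the pointer (137,400)→(332,165) in the crop. I'll fit both lines and convert to angles in their own planes.

```bash
cat > ang.py <<'E'
from h import *
import sys
yaw=np.radians(1.0);hinge=np.array([.533,.234,.05]);ex=np.array([np.cos(yaw),np.sin(yaw),0]);ey=np.array([-np.sin(yaw),np.cos(yaw),0])
def plane(uv,off):
    o,d=ray('side',uv);t=((hinge+ex*off-o)@ex)/(d@ex);p=o+t*d-hinge;return np.array([-(p@ey),p[2]])
def fit(pts,off,nm):
    P=np.array([plane(u,off) for u in pts]);l=cv2.fitLine(np.array(pts,np.float32),cv2.DIST_HUBER,0,.01,.01).ravel()
    c=np.array(l[2:]);v=np.array(l[:2]);s=(np.array(pts)-c)@v
    a,b=plane(c+v*s.min(),off),plane(c+v*s.max(),off)
    if a[0]>b[0]:a,b=b,a
    res=np.abs((np.array(pts)-c)@[-v[1],v[0]])
    print(nm,'n',len(pts),'res px',res.mean().round(2),'angle',np.arctan2(*(b-a)[::-1]).round(4),'ends',a.round(4),b.round(4))
for f in sys.argv[1:]:
    im=cv2.imread('pics/%s.png'%f);hsv=cv2.cvtColor(im,cv2.COLOR_BGR2HSV).astype(int)
    # pointer: red-weighted centroid per row
    r=im[...,2].astype(float)-np.maximum(im[...,1],im[...,0]);pts=[]
    for v in list(range(221,226))+list(range(236,270)):
        w=np.clip(r[v,245:292]-12,0,None)
        if w.sum()>25: pts.append(((w*np.arange(245,292)).sum()/w.sum(),v))
    fit(pts,.110,f+' pointer')
    # board left edge: board saturation (orange-brown) transition per row
    warm=(im[...,2].astype(float)-im[...,0]);pts=[]
    for v in range(245,292):
        row=warm[v,245:330];k=np.nonzero((row[1:]>=25)&(row[:-1]<25))[0]
        # edge expected along line
        if len(k):
            c=[245+i+(25-row[i])/(row[i+1]-row[i]) for i in k]
            e=249+(295.4-v)/1.22;c=min(c,key=lambda q:abs(q-e))
            if abs(c-e)<3: pts.append((c,v))
    fit(pts,.055,f+' edge')
E
python3 ang.py side10; python3 -c "
from ang import *
print(plane((230,286),.11))"
python3 - <<'E'
import numpy as np
# kinematic angle from bar position (grasp offset const 2.7mm)
z=.1628-.0840;y=-.0095+.0364
t=np.linspace(0,.6,6001);print('by z',t[np.argmin(abs(.27*np.sin(t)+.05*np.cos(t)-.05-z))],'by y',t[np.argmin(abs(-.27*np.cos(t)+.05*np.sin(t)+.27-y))])
E
```

```text
side10 pointer n 37 res px 1.65 angle 0.5767 ends [ 0.1035 -0.0015] [0.2191 0.0737]
side10 edge n 47 res px 0.06 angle 0.3018 ends [0.0124 0.0047] [0.1678 0.0531]
[-0.00433746  0.00232784]
by z 0.3051 by y 0.3005
```

The edge method gives 0.302 rad, against 0.303 from the arm's own bar position, so the method is validated. The pointer fit picked up brown board pixels, so I'll restrict it to a band around the pointer.

```bash
python3 - <<'E'
s=open('ang.py').read()
s=s.replace("w=np.clip(r[v,245:292]-12,0,None)","w=np.clip(r[v,245:292]-20,0,None);e=247.4+(270-v)*39/47;w[abs(np.arange(245,292)-e)>4]=0")
s=s.replace("range(236,270)","range(238,269)")
open('ang.py','w').write(s)
E
python3 ang.py side10 side9 side7 side0 | grep -v "e[097] edge"
```

```text
side10 pointer n 33 res px 0.11 angle 0.3056 ends [0.0665 0.0173] [0.2244 0.0671]
side10 edge n 47 res px 0.06 angle 0.3018 ends [0.0124 0.0047] [0.1678 0.0531]
side9 pointer n 33 res px 0.11 angle 0.3062 ends [0.0665 0.0174] [0.2242 0.0673]
side7 pointer n 33 res px 0.11 angle 0.3056 ends [0.0665 0.0173] [0.2244 0.0671]
side0 pointer n 33 res px 0.11 angle 0.3078 ends [0.0665 0.0173] [0.224  0.0674]
```

Pointer is 0.306 rad and board 0.302 rad, a difference of about 0.004 against a limit of 0.05. I'll let it settle and do a last check.

move_arm(commands=[[0.005, 0, 0, 0, 0], [0.005, 0, 0, 0, 0], [0.005, 0, 0, 0, 0], [0.005, 0, 0, 0, 0], [0.005, 0, 0, 0, 0], [0.005, 0, 0, 0, 0], [0.005, 0, 0, 0, 0], [0.005, 0, 0, 0, 0]])

```text
time_s: 13.0
ee_pos: [0.5378, -0.0098, 0.1623]
ee_rot: [-0.008, 0.004, -0.707, 0.707]
ft_force: [2.4, -4.1, -1.7]
width: 0.0085
```

```bash
python3 - <<'E'
from h import *
s=arm.sense();print(s['time_s'],s['ee_pos'],s['width'],s['ft_force'],abs(s['dq']).max())
a=snap('side','side11');cv2.imwrite('pics/side11c.png',cv2.resize(a[130:330,210:430,::-1],None,fx=3,fy=3))
E
python3 ang.py side11
```

```text
13.0 [ 0.53784821 -0.00982778  0.16229032] 0.008539679336983871 [ 2.37608052 -4.07295853 -1.72564089] 0.0010766399589545452
side11 pointer n 34 res px 0.12 angle 0.3092 ends [0.0635 0.0161] [0.2241 0.0674]
side11 edge n 47 res px 0.08 angle 0.2996 ends [0.0127 0.0045] [0.1684 0.0526]
```

View pics/side11c.png

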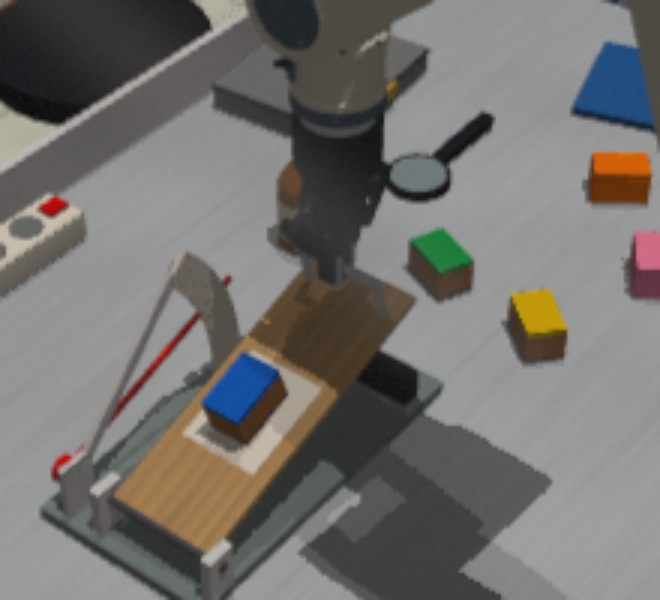

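The board is held still and parallel to the pointer, to within about 0.01 rad. The block is flat on the patch, at crop (243,395), and the bystanders haven't moved. I'm handing the job in.

```bash
python3 -c "
from bench import arm
print(arm.finish_job())"
```

```text
the job is handed in; nothing more can be done
None
```

I put the blue-topped block on the white patch with the board down and let go of it. I then gripped the pull bar, lifted the board to the pointer's angle, and handed the job in at about 13 s of the 54 s allowed. The hand-in reported no verdict.

**Last checks:**
- **Angle:** the last picture gave the board at 0.300 rad and the pointer at 0.309 rad, well inside the 0.05 rad limit. The arm's own bar position, read just before settling, put the board at 0.300–0.305 rad.
- **Hold:** the board was clear of its rest and carried by the fingers, with the joints still (speeds about 0.001 rad/s). The wrist force was about 5 N.
- **Block:** it sat flat and untouched, wholly on the patch. I judged this by eye in the pictures, not by a fresh distance measurement.
- **Bystanders:** the pointer, the yellow and green blocks, the bottle and the magnifier looked unmoved. The beaker and dish were well away from the arm's path but outside the last picture I viewed.

**Disagreement:** early single-point readings of the pointer tip ranged from 0.265 to 0.36 rad, because the two views disagreed by several millimetres in height. I used the line-fit angle, which gave 0.302 against about 0.303 from the arm when I tried it on the board edge.

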